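Show the recorder's rear tag to the camera with an inspection mirror

ROBOT

A 6-joint arm with a two-finger parallel gripper is mounted at the origin on the work surface. World frame = base frame: x ahead of the robot, y to its left, z up, the work surface at z = 0. Lengths are in mm, angles in degrees, forces in N, time in s.
With the tool pointing down it reaches from about 350 to 850 mm from the base axis. Payload 8.1 kg.
Tool frame: the origin (TCP) lies midway between the tips of the shut fingers; the grasp point (between the pads) lies 19 mm behind it (r.grip_point_offset is the distance from the TCP to the grasp point, in mm); z points along the fingers, y is the line along which they close (so a half turn about z gives the same grasp; the last joint's range is limited). The gripper opens to 85 mm and grips with 20 to 120 N. Pads are 22 mm wide; open, the fingers measure 114 mm over their backs; the gripper's body (76 mm by 85 mm) begins 54 mm behind the grasp point. The pads swing forward as they close: fully open they stand 13 mm farther back than shut.
Start: joints at [62.315, 7.471, 85.268, -0, 87.261, -4.893], TCP at [232.414, 553.163, 231.292] pointing down, gripper open.
Joint ranges: [-169.43, 169.43], [-51.17, 129.36], [1.28, 143.12], [-76.62, 256.62], [0, 156.53], [-152.29, 152.29]. Speed limits (degrees/s): [136.94, 136.94, 159.86, 180, 180, 180].

INTERFACE

Orientations are given as [roll, pitch, yaw] about the fixed x, y, z axes, in that order (R = Rz(yaw) Ry(pitch) Rx(roll)).
In Python, from bench import r gives the robot as it stands.
- The arm moves only by the shell command python3 -m inch 'ROWS' [FORCE]. ROWS is JSON, one flat list of numbers, 7 for each row, row after row: the shift along the world's x, y, z in m, then the turn, a rotation vector about the world's x, y, z in degrees, then the closure in counts, from 0 (fully open) to 255 (shut). A call has 1 to 10 rows; each row shifts and turns the commanded pose from where the row before left it; what a row does not reach is not made up. A row lasts 1/10 s, in which the tool goes at most 50 mm and 8.59 degrees, less where a joint would pass 70% of its speed; a pose out of reach is approached as far as the arm can. A call with a gripper value outside its range is refused whole. The fingers move at their own pace and stop on an object; FORCE is the grip in N (left out, the last holds). Time passes only in rows, so rows that do not move let the fingers close. It gives the time, the measured TCP pose, the force and the opening at its end, in the units of the state.
- r.sense(): the state, without advancing time (a new reading comes with each control period).
- r.snapshot(name): name is "scene" or "top"; returns (picture, depth): 420x560x3 uint8, red, green, blue; 420x560 float32, mm along the optical axis (not along the pixel's ray), 0 where there is no reading.
- r.get_calibration(name): a dict with "fovy" (degrees; the focal length in pixels is half the picture's height over the tangent of half this angle, whatever the lens; pixels are square), "cx", "cy" (the principal point, pixels), "position" and "rotation" of the camera in the world. Camera axes: x right, y up, looking along -z (the intrinsics and any distortion apply to the point x, -y, -z); pixel columns grow to the right and rows downward; lengths in mm; the calibration is good to about 2 mm. A picture is of the moment at which its call begins. get_calibration takes no time and is no camera call.
- r.hand_in(): hands the job in, once; it reports no verdict.
The state is a dict: "time": time; "joint_pos": joint angles; "qd": joint speeds; "joint_efforts": joint torques, N m; "tool_pos": TCP position; "tcp_rot": TCP orientation; "ft_force": force on the tool from outside, world axes, zero at the start; "wrist_torque": the same for the moment, N m; "finger_gap": finger opening in mm.
Only numpy, scipy, OpenCV 4.12 (cv2) and the standard library are available. Lean on these libraries where they do the work, as an engineer would, in place of code of your own. Each camera call takes 0.05 s, during which the arm holds its last target. There are 200 camera calls.

TASK

Clear away the two loose parts lying at the rear of the recorder, the standoff into the tray with the standoffs and the terminal plug into the tray with the plugs. Then pick up the inspection mirror and hold its glass at the viewing spot, angled so that the inspection camera sees the tag on the recorder's rear face in it. Finish with the mirror held still there in the gripper, clear of the deck and the recorder, and leave all other things where they are.

Things in the scene. Friction and masses are not known exactly. Their poses are not given: they have to be found in the camera images.
- recorder: Black finned recorder, bolted down. Origin: centre of its steel tray's underside, on the deck; z up. Tray 260 (x) x 210 (y) mm; housing 200 x 150 mm, 85 mm high, centred on it. The rear face with the tag looks along own -y, roughly to the robot's right. A camera post, 14 mm thick, 0.38 m high, stands at own (0.07, 0.09) m; the camera hangs over the recorder.
- tag (a point): Centre of the asset tag on the recorder's rear face: a white 24 mm square label with a 20 mm black check pattern. In the recorder's frame at (0, -0.076, 0.052) m; axes are the recorder's.
- lens (a point): Centre of the front lens of the inspection camera, an aluminium tube 42 mm thick and about 85 mm long, which looks down past the top of the recorder at the viewing spot. In the recorder's frame at (0.059, 0.005, 0.313) m; it is fixed to the recorder.
- view_spot (a point): The viewing spot: the point in the air 140 mm straight out from the tag, level with it, on which the camera is framed and focused. In the recorder's frame at (0, -0.216, 0.052) m. The centre of the mirror glass belongs here.
- aim (a point): A bare point in the air, on the straight line from lens to tag, where the bisector of the angle lens - viewing spot - tag meets that line. A mirror centred on the viewing spot shows the tag to the lens when its glass squarely faces this point. In the recorder's frame at (0.017, -0.0527, 0.127) m, 180 mm from the viewing spot.
- mirror: The inspection mirror, 90 g, lying loose on the deck: flat-sided black grip 100 mm long (own x), 16 mm wide (y), 18 mm high (z), then a thin steel stem and a rectangular mirror head. Origin: centre of the grip's underside; x runs along the grip towards the head, z up as it lies. The head is fixed to the stem and does not swivel.
- mirror_grip (a point): Centre of the mirror's grip, 9 mm above its underside; axes are the mirror's (x towards the head). Take it across the 16 mm width.
- mirror_glass (a point): Centre of the glass, 52 x 60 mm in a 55 x 63 mm steel back. z points out of the reflecting face, y is the mirror's own y. In the mirror's frame at (0.115, 0, 0.030) m; the face looks away from the grip and up: its z is (0.766, 0, 0.643) in the mirror's frame, 40 degrees above the mirror's x.
- standoff: The loose hexagonal standoff, bare steel, 45 g: a bar 60 mm long (own x), 14 mm across flats, 16 mm across corners, with a 4 mm stub at the -x end; it lies on a flat. Origin: centre of its underside.
- standoff_center (a point): Centre of the loose standoff, 7 mm above the deck as it lies; x along its length. It starts on the deck in front of the recorder's rear face, close to below the viewing spot. Take it across its width (own y).
- plug: The loose terminal plug, a grey plastic block 40 (own x) x 22 (y) x 20 mm (z) with four screw heads on top, 25 g. Origin: centre of its underside.
- plug_center (a point): Centre of the loose plug, 10 mm above the deck as it lies; x along its length. It starts beside the standoff; which of the two is on which side varies. Take it across its 22 mm width (own y).
- tray_standoffs: Fixed grey open parts tray, 120 (x) x 140 (y) x 38 mm high, walls and floor 3 mm, which already holds two standoffs along its -y wall. Origin: centre of its underside. Which of the two trays is nearer to the robot varies.
- tray_standoffs_free (a point): Centre of the empty part of that tray's floor, 3 mm above the deck, 23 mm towards +y of the tray's centre. The empty part is about 114 (x) x 85 mm (y).
- tray_plugs: The like tray which already holds two terminal plugs along its -y wall. Origin: centre of its underside.
- tray_plugs_free (a point): Centre of the empty part of that tray's floor, 3 mm above the deck, 23 mm towards +y of the tray's centre. The empty part is about 114 (x) x 85 mm (y).
- multimeter: Bystander: multimeter lying flat, 155 x 78 x 40 mm. Origin: centre of its underside.
- screwdriver: Bystander: screwdriver about 200 mm long, black handle, lying on the deck between the robot and the mirror. Origin under it.
- antenna: Bystander: black magnetic-foot antenna, foot 64 mm wide, 96 mm high, upright. Origin: centre of its underside.
- spray_can: Bystander: can of contact cleaner, 52 mm wide, 130 mm high, upright. Origin: centre of its underside.
- fuse_box: Bystander: shut fuse box, 77 x 54 x 22 mm, beyond the trays. Origin: centre of its underside.
- wrench: Bystander: wrench, 150 mm long, lying on the deck. Origin under it.

How it is judged:
By the outcome, as a careful person would: the job done as asked, in the order asked, and still so for the second after the job is handed in, while the arm keeps its last pose, push and grip.
It also fails if it takes over 69 s, if anything falls off the work surface, if the arm or the gripper's body presses on something with over 40 N, if the wrist force passes 120 N, or if a joint passes its speed limit or range.

## Working session

There is one attempt and no reset: what is moved stays moved. The work goes in short steps, Python scripts to look and compute and a shell command to move; the robot and the scene stay as the last step left them, time stands still between calls to the robot, and variables do not carry over. Pictures are saved under pics/ and viewed, on a budget of 10 in all, crops included, one or two more only if the job needs it, and the job is handed in when it is done.

```bash
ls; mkdir -p pics
python3 - <<'E'
from bench import r
import cv2,numpy as np
for n in("scene","top"):
    p,d=r.snapshot(n);cv2.imwrite(f"pics/{n}0.png",cv2.resize(p[:,:,::-1],(800,600)));np.savez(f"{n}0.npz",p=p,d=d)
    print(n,r.get_calibration(n))
print(r.sense(),r.grip_point_offset)
E
```

```text
pics
scene {'fovy': 46.53057140323058, 'cx': 273.1751413375354, 'cy': 211.02068222215445, 'position': array([ 943.69246234,  738.8847959 , 1105.08271623]), 'rotation': array([4.28006153e+01, 7.07730725e-02, 1.50891032e+02])}
top {'fovy': 49.395088467625996, 'cx': 283.7170191256023, 'cy': 211.7745807714225, 'position': array([3.88564648e+02, 7.12462237e-01, 1.34997599e+03]), 'rotation': array([  7.59484745,   0.22146896, -88.51371894])}
{'time': 0.1, 'joint_pos': array([ 6.23152835e+01,  7.51031137e+00,  8.53234589e+01,  1.57834828e-03,
        8.72611196e+01, -4.89538664e+00]), 'qd': array([-0.04881058, -0.1053023 , -0.1112637 ,  0.10338402, -0.00270985,
        0.00995698]), 'joint_efforts': array([ 6.36968925e-04, -5.70951498e+01, -5.01942015e+01, -2.15153700e-04,
        7.94749096e-03,  4.50919430e-06]), 'tool_pos': array([232.16948823, 552.7270095 , 230.35020511]), 'tcp_rot': array([-1.79905591e+02, -9.66825254e-03,  1.57210585e+02]), 'ft_force': array([0.2211561 , 0.36385045, 0.07495969]), 'wrist_torque': array([ 0.00120378,  0.011388  , -0.02747471]), 'finger_gap': 85.56665313914048} 18.700000000000003
```

View pics/top0.png

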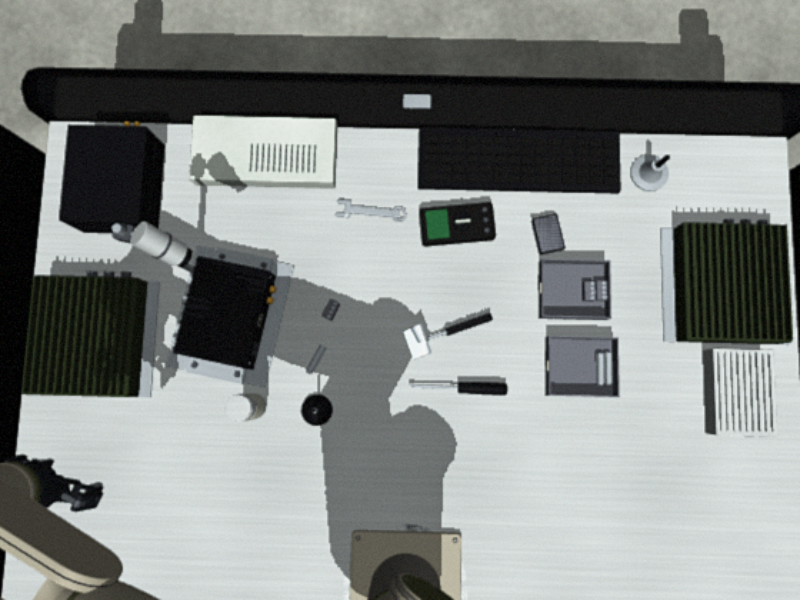

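View pics/scene0.png

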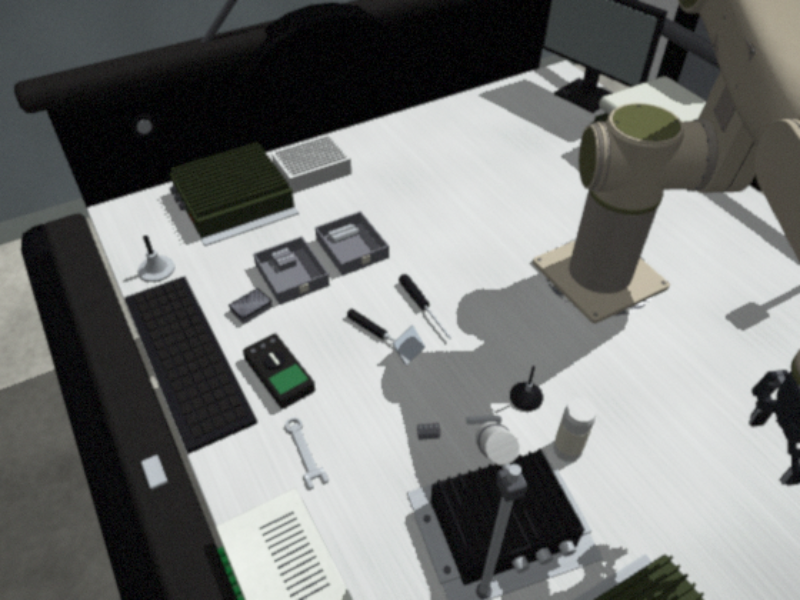

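The top view (800x600) shows the recorder at about (225,312), the standoff at (316,358) and the plug at (331,310). The mirror grip is at (468,322) with its head at (417,340). The plugs tray is at (575,290), the standoffs tray at (582,366), and the screwdriver, antenna and can are also visible. The scene view agrees with this.

```bash
cat > h.py <<'E'
import numpy as np,cv2
from scipy.spatial.transform import Rotation as R
from bench import r
def world(n,d):
    c=r.get_calibration(n);f=210/np.tan(np.radians(c["fovy"]/2))
    v,u=np.mgrid[0:420,0:560]
    P=np.stack([(u-c["cx"])/f*d,-(v-c["cy"])/f*d,-d],-1)
    return P@R.from_euler("xyz",c["rotation"],degrees=True).as_matrix().T+c["position"]
def rect(W,d,box,zl,zh):
    "box in 800x600 px: u0,v0,u1,v1"
    b=[int(x*.7) for x in box];s=np.s_[b[1]:b[3],b[0]:b[2]]
    w=W[s].reshape(-1,3);w=w[(d[s].ravel()>0)&(w[:,2]>zl)&(w[:,2]<zh)]
    if len(w)<5:return None
    c,sz,a=cv2.minAreaRect(w[:,:2].astype(np.float32))
    if sz[0]<sz[1]:sz=sz[::-1];a+=90
    return len(w),np.round([*c,*sz,(a+90)%180-90,*np.percentile(w[:,2],[10,50,90])],1)
E
python3 - <<'E'
from h import *
z=np.load("top0.npz");d=z["d"];W=world("top",d)
for uv in[(500,450),(250,480),(650,500),(380,260),(330,340)]:
    print(uv,W[int(uv[1]*.7),int(uv[0]*.7)].round(1))
for n,b,zl,zh in[("rec",(170,240,285,375),70,100),("rectray",(170,235,300,390),2,20),("standoff",(300,338,330,378),5,25),("plug",(318,294,345,324),8,30),
 ("grip",(444,300,500,340),9,30),("head",(398,315,432,362),8,80),("mir",(398,300,500,362),9,80),("trayP",(530,245,620,325),25,50),("trayS",(535,325,628,405),25,50),
 ("screwd",(400,370,515,400),6,50),("ant",(295,390,340,430),5,50),("can",(215,385,270,425),100,150),("plugsIn",(575,270,615,310),12,30),("stIn",(590,340,618,390),10,24)]:
    print(n,rect(W,d,b,zl,zh))
E
```

```text
(500, 450) [ 272.3 -188.5    3.1]
(250, 480) [199.2 314.8  -2.1]
(650, 500) [ 181.6 -487.3   -0.6]
(380, 260) [657.6  66.3  -1.2]
(330, 340) [488.5 166.9   6.8]
rec (2077, array([535.2, 382.4, 199.4, 168.2,  -9.7,  70.5,  73.8,  86. ]))
rectray (2423, array([542.6, 368.3, 326.7, 275.4,   2.3,   2.5,   5.2,  11.8]))
standoff (125, array([449.8, 191.9,  77.1,  47.1,   2.5,   6.4,  12. ,  15.9]))
plug (112, array([549.8, 165.7,  40. ,  22.9, -24. ,  15.3,  19.6,  22.8]))
grip (201, array([ 525.8, -116.5,  106.6,   16.8,  -68.9,   14.2,   18.2,   22.1]))
head (304, array([493.5, -17.7,  72. ,  48.7,  21. ,  15. ,  31.5,  48.2]))
mir (521, array([534.5, -66.7, 184.5,  95.4, -60.1,  14.1,  21.1,  46.8]))
trayP (425, array([ 6.187e+02, -3.339e+02,  1.519e+02,  1.440e+02, -2.000e-01,
        2.610e+01,  3.430e+01,  4.050e+01]))
trayS (297, array([ 445.3, -347.6,  144.6,  119.8,  -88.7,   29.3,   36.9,   40.9]))
screwd (390, array([401.6, -98. , 200.3,  49.7, -87.6,  13. ,  21.3,  27. ]))
ant (378, array([348.7, 185.9,  81.2,  68.2,  15.4,   8.4,  18.1,  25.6]))
can (326, array([348.3, 314.4,  49. ,  48.2, -35.2, 116.5, 128.7, 131.9]))
plugsIn (270, array([ 603.5, -378.5,   82.7,   49.5,    1.2,   18. ,   24. ,   27.4]))
stIn (288, array([ 451.8, -394.6,  101.8,   47.1,    1.1,   11.6,   16.3,   21.4]))
```

```bash
cat >> h.py <<'E'
def avg(n,k):
    S=[r.snapshot(n) for _ in range(k)]
    D=np.stack([s[1] for s in S]);D=np.where(D>0,D,np.nan)
    return np.mean([s[0] for s in S],0).astype(np.uint8),np.nan_to_num(np.nanmedian(D,0))
E
python3 -W ignore - <<'E'
from h import *
from scipy.optimize import differential_evolution as DE
W={}
for n,k in(("top",7),("scene",5)):
    p,d=avg(n,k);w=world(n,d);w[d==0]=np.nan;W[n]=w
    np.savez(n+"1.npz",p=p,d=d)
    if n=="top":
        dt=d;cv2.imwrite("pics/crop1.png",cv2.resize(p[170:300,190:360,::-1],None,fx=4.7,fy=4.5,interpolation=2))
t=W["top"]
for uv in[(500,450),(250,480),(650,500),(380,260),(330,340),(450,280)]:
    print(uv,t[int(uv[1]*.7)-2:int(uv[1]*.7)+3,int(uv[0]*.7)-2:int(uv[0]*.7)+3].mean((0,1)).round(1))
for n in W:
    w=W[n].reshape(-1,3);m=(abs(w[:,0]-535)<200)&(abs(w[:,1]-380)<190);w=w[m]
    hi=w[(w[:,2]>72)&(w[:,2]<97)];lo=w[(w[:,2]<35)]
    def ins(q,p):
        a=np.radians(p[2]);e=q[:,:2]-p[:2];x=e[:,0]*np.cos(a)+e[:,1]*np.sin(a);y=-e[:,0]*np.sin(a)+e[:,1]*np.cos(a)
        return 1/(1+np.exp(-(100-abs(x))/1.5))/(1+np.exp(-(75-abs(y))/1.5))
    f=lambda p:-(ins(hi,p).sum()-ins(lo,p).sum())
    s=DE(f,[(490,580),(330,430),(-25,10)],seed=0);print("rec",n,s.x.round(1),s.fun,len(hi))
for n,b,zl,zh in[("standoff",(300,338,330,376),8,25),("plug",(318,294,345,324),10,30),
 ("grip",(446,300,500,340),10,30),("trayP",(530,256,620,325),27,50),("trayS",(535,328,628,405),27,50),
 ("screwd",(400,370,515,400),6,50),("ant",(295,390,340,430),5,50),("plugsIn",(578,274,610,305),15,27)]:
    print(n,rect(t,dt,b,zl,zh))
w=W["scene"].reshape(-1,3)
for n,c,rad,zl,zh in[("standoff",(460,192),45,6,25),("plug",(550,166),40,8,30),("grip",(526,-116),60,9,26)]:
    q=w[(np.hypot(*(w[:,:2]-c).T)<rad)&(w[:,2]>zl)&(w[:,2]<zh)]
    print("sc",n,len(q),cv2.minAreaRect(q[:,:2].astype(np.float32)) if len(q) else 0)
E
```

```text
(500, 450) [ 2.72e+02 -1.89e+02  1.00e-01]
(250, 480) [199.4 314.5  -0.8]
(650, 500) [ 1.817e+02 -4.871e+02  1.000e-01]
(380, 260) [ 6.575e+02  6.630e+01 -4.000e-01]
(330, 340) [ 4.890e+02  1.678e+02 -4.000e-01]
(450, 280) [ 6.184e+02 -8.180e+01  2.000e-01]
rec top [537.4 379.2 -10.7] -955.5341327740637 1218
rec scene [527.2 374.3 -10.9] -1930.474775024311 2308
standoff (110, array([446.1, 193. ,  62.5,  15.2, -26.9,   9. ,  12.9,  14.6]))
plug (111, array([549.8, 166. ,  39.6,  22.1, -24.3,  17.7,  19.5,  20.9]))
grip (191, array([ 526.8, -119.1,   99.4,   16.3,  -69.3,   16.4,   18.2,   19.7]))
trayP (318, array([ 603.2, -334.1,  141.7,  120.4,   89.8,   28.4,   37.7,   40. ]))
trayS (288, array([ 445.3, -347.4,  142.4,  119.7,  -89.1,   29.5,   37.9,   39.8]))
screwd (373, array([398.5, -98.9, 196.9,  25.6,  88.5,  14.9,  22.6,  26.3]))
ant (371, array([344.1, 185.6,  60.7,  60.5, -86.9,   9.2,  18. ,  24.7]))
plugsIn (232, array([ 605.9, -378.8,   63.1,   47.4,    0.9,   21.7,   23.5,   25.4]))
sc standoff 113 ((446.5413818359375, 196.34536743164062), (12.276461601257324, 61.480796813964844), 64.5164566040039)
sc plug 148 ((548.4855346679688, 169.07809448242188), (22.694047927856445, 40.1349983215332), 64.90457153320312)
sc grip 185 ((523.82080078125, -111.16841888427734), (18.05263900756836, 109.32904052734375), 19.323894500732422)
```

View pics/crop1.png

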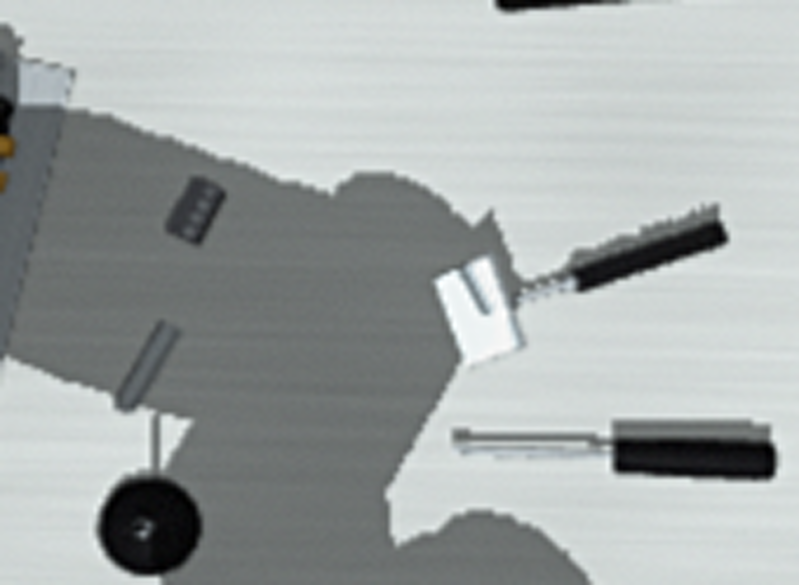

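The crop shows the standoff, the plug, the mirror (head at about (480,310), grip up to (720,230)) and the screwdriver below it. The measured sizes match the ones given. My estimates are standoff (446,194) with its axis at -27°, plug (549,167) at -24.5°, and mirror grip (526,-118) with x towards 110.7°. I'm starting with the standoff.

```bash
python3 -m inch '[0.0214,-0.0359,0,0,0,-0.42,0, 0.0214,-0.0359,0,0,0,-0.42,0, 0.0214,-0.0359,0,0,0,-0.42,0, 0.0214,-0.0359,0,0,0,-0.42,0, 0.0214,-0.0359,0,0,0,-0.42,0, 0.0214,-0.0359,0,0,0,-0.42,0, 0.0214,-0.0359,0,0,0,-0.42,0, 0.0214,-0.0359,0,0,0,-0.42,0, 0.0214,-0.0359,0,0,0,-0.42,0, 0.0214,-0.0359,0,0,0,-0.42,0]' 30
python3 -m inch '[0,0,-0.04,0,0,0,0, 0,0,-0.04,0,0,0,0, 0,0,-0.04,0,0,0,0, 0,0,-0.03,0,0,0,0, 0,0,0,0,0,0,0]'
python3 -m inch --help | head -5
python3 -W ignore - <<'E'
from h import *
t=np.load("top1.npz");w=world("top",t["d"]).reshape(-1,3)
s=np.load("scene1.npz");ws=world("scene",s["d"]).reshape(-1,3)
a=np.radians(-10.7)
for nm,q in(("top",w),("scene",ws)):
    e=q[:,:2]-[537,379];x=e[:,0]*np.cos(a)+e[:,1]*np.sin(a);y=-e[:,0]*np.sin(a)+e[:,1]*np.cos(a);z=q[:,2]
    def fit(m,u,v,l):
        if m.sum()<10:print(nm,l,m.sum());return
        U,V=u[m],v[m]
        for _ in range(3):
            p=np.polyfit(U,V,1);k=abs(V-np.polyval(p,U))<4
            U,V=U[k],V[k]
        print(nm,l,len(U),"at0",round(np.polyval(p,0),1),"slope deg",round(np.degrees(np.arctan(p[0])),2))
    zz=(z>25)&(z<68)
    fit(zz&(abs(x)<85)&(abs(y+75)<15),x,y,"rear(-75)")
    fit(zz&(abs(y)<65)&(abs(x+100)<15),y,x,"near(-100)")
    fit(zz&(abs(y)<65)&(abs(x-100)<15),y,x,"far(100)")
    fit(zz&(abs(x)<90)&(abs(y-75)<15),x,y,"front(75)")
    for lo in np.arange(-95,95,10):
        pass
    hi=(z>76)&(z<92)
    # top-face edges per strip
    X0=[np.sort(x[hi&(abs(y-c)<6)&(abs(x)<115)])[[1,-2]] for c in range(-60,61,20)]
    Y0=[np.sort(y[hi&(abs(x-c)<6)&(abs(y)<95)])[[1,-2]] for c in range(-80,81,20)]
    print(nm,"x ends",np.round(X0,0).tolist());print(nm,"y ends",np.round(Y0,0).tolist())
E
```

```text
time: 1.7
tool_pos: [447.1, 192.6, 231.6]
tcp_rot: [180.0, 0.0, 153.0]
ft_force: [1.0, 0.2, 0.4]
finger_gap: 85.4
time: 2.2
tool_pos: [442.6, 192.8, 76.6]
tcp_rot: [-179.6, -0.4, 153.0]
ft_force: [-1.8, -1.0, -0.7]
finger_gap: 85.0
top rear(-75) 246 at0 -79.2 slope deg 0.06
top near(-100) 13 at0 -98.5 slope deg 1.08
top far(100) 13 at0 95.4 slope deg 0.59
top front(75) 48 at0 80.7 slope deg 0.94
top x ends [[-93.0, 88.0], [-93.0, 89.0], [-93.0, 88.0], [-94.0, 89.0], [-94.0, 88.0], [-93.0, 89.0], [-94.0, 88.0]]
top y ends [[-69.0, 60.0], [-73.0, 65.0], [-74.0, 61.0], [-74.0, 63.0], [-71.0, 64.0], [-74.0, 63.0], [-71.0, 60.0], [85.0, 85.0], [-66.0, 60.0]]
scene rear(-75) 7 at0 -71.5 slope deg 2.12
scene near(-100) 6 at0 -90.6 slope deg -4.91
scene far(100) 256 at0 95.5 slope deg -0.16
scene front(75) 294 at0 74.8 slope deg -2.11
scene x ends [[-95.0, 88.0], [-95.0, 88.0], [-95.0, 88.0], [-96.0, 88.0], [-96.0, 88.0], [-95.0, 88.0], [-97.0, 88.0]]
scene y ends [[-69.0, 67.0], [-71.0, 68.0], [-62.0, 68.0], [-64.0, 68.0], [-71.0, 67.0], [-70.0, 67.0], [-57.0, 11.0], [-23.0, 67.0], [-69.0, 93.0]]invalid input: not JSON, or not a number
```

```bash
python3 -m inch '[0,0,-0.04,0,0,0,0, 0,0,-0.025,0,0,0,0, 0,0,-0.01,0,0,0,0, 0,0,-0.004,0,0,0,0, 0,0,0,0,0,0,0, 0,0,0,0,0,0,0]'
```

```text
time: 2.8
tool_pos: [448.0, 194.7, 4.2]
tcp_rot: [179.9, 0.1, 153.0]
ft_force: [-0.3, 0.1, -0.1]
finger_gap: 85.5
```

```bash
python3 -m inch '[-0.001,0,-0.0015,0,0,0,150, 0,0,0,0,0,0,255, 0,0,0,0,0,0,255, 0,0,0,0,0,0,255, 0,0,0,0,0,0,255, 0,0,0,0,0,0,255, 0,0,0,0,0,0,255, 0,0,0,0,0,0,255]' 40
```

```text
time: 3.6
tool_pos: [445.5, 194.2, 1.0]
tcp_rot: [180.0, 0.0, 153.0]
ft_force: [-2.0, -0.6, 4.5]
finger_gap: 13.9
```

```bash
python3 -m inch '[0,0,0.02,0,0,0,255, 0,0,0.04,0,0,0,255, 0,0,0.04,0,0,0,255, 0,-0.025,0.02,0,0,0,255, 0,-0.045,0,0,0,3,255, 0,-0.045,0,0,0,3,255, 0,-0.045,0,0,0,3,255, 0,-0.045,0,0,0,3,255, 0,-0.045,0,0,0,3,255, 0,-0.045,0,0,0,3,255]'
python3 -m inch '[0,-0.045,0,0,0,3,255, 0,-0.045,0,0,0,3,255, 0,-0.045,0,0,0,3,255, 0,-0.045,0,0,0,0,255, 0,-0.043,0,0,0,0,255, 0,0,0,0,0,0,255, 0,0,0,0,0,0,255]'
```

```text
time: 4.6
tool_pos: [445.0, -102.6, 120.6]
tcp_rot: [180.0, 0.0, 171.1]
ft_force: [1.2, 0.1, 0.2]
finger_gap: 14.2
time: 5.3
tool_pos: [444.8, -324.4, 120.0]
tcp_rot: [179.9, -0.0, 179.9]
ft_force: [-0.2, 0.4, -0.6]
finger_gap: 14.0
```

```bash
python3 -m inch '[0,0,-0.04,0,0,0,255, 0,0,-0.04,0,0,0,255, 0,0,-0.02,0,0,0,255, 0,0,-0.013,0,0,0,255, 0,0,0,0,0,0,255, 0,0,0,0,0,0,175, 0,0,0,0,0,0,175, 0,0,0,0,0,0,175, 0,0,0,0,0,0,175]'
python3 -m inch '[0,0,0.02,0,0,0,175, 0,0,0.04,0,0,0,175, 0,0,0.04,0,0,0,100, 0.005,0.04,0.01,0,0,-2.5,0, 0.005,0.045,0,0,0,-2.5,0, 0.01,0.045,0,0,0,-2.5,0, 0.01,0.045,0,0,0,-2.5,0, 0.01,0.045,0,0,0,-2.5,0, 0.01,0.045,0,0,0,-2.5,0, 0.01,0.045,0,0,0,-2.5,0]'
python3 -m inch '[0.01,0.045,0,0,0,-2.5,0, 0.01,0.045,0,0,0,-2.5,0, 0.01,0.045,0,0,0,-2,0, 0.01,0.045,0,0,0,0,0, 0.014,0.046,0,0,0,0,0, 0,0,-0.02,0,0,0,0, 0,0,-0.04,0,0,0,0, 0,0,0,0,0,0,0]'
```

```text
time: 6.2
tool_pos: [446.0, -324.4, 8.8]
tcp_rot: [-179.9, 0.1, -180.0]
ft_force: [1.2, -0.8, -0.0]
finger_gap: 26.3
time: 7.2
tool_pos: [505.8, -12.1, 118.5]
tcp_rot: [180.0, 0.1, 162.4]
ft_force: [1.0, -0.1, -0.2]
finger_gap: 85.5
time: 8.0
tool_pos: [555.1, 211.4, 52.2]
tcp_rot: [-179.6, -0.4, 155.6]
ft_force: [-1.8, -0.6, -0.9]
finger_gap: 85.4
```

```bash
python3 -m inch '[-0.005,-0.044,0,0,0,0,0, 0,0,0,0,0,0,0]'
python3 -m inch '[0,0,-0.03,0,0,0,0, 0,0,-0.02,0,0,0,0, 0,0,-0.005,0,0,0,0, 0,0,0,0,0,0,0, 0,0,0,0,0,0,255, 0,0,0,0,0,0,255, 0,0,0,0,0,0,255, 0,0,0,0,0,0,255, 0,0,0,0,0,0,255, 0,0,0,0,0,0,255]' 30
```

```text
time: 8.2
tool_pos: [554.1, 164.5, 58.6]
tcp_rot: [-179.9, -0.0, 155.4]
ft_force: [0.7, -0.4, -0.1]
finger_gap: 85.2
time: 9.2
tool_pos: [555.0, 168.3, 3.5]
tcp_rot: [180.0, 0.0, 155.5]
ft_force: [-0.7, -0.8, 5.3]
finger_gap: 21.3
```

```bash
python3 -m inch '[0,0,0.02,0,0,0,255, 0,0,0.04,0,0,0,255, 0,0,0.04,0,0,0,255, 0,-0.025,0.02,0,0,0,255, 0,-0.045,0,0,0,3,255, 0.006,-0.045,0,0,0,3,255, 0.006,-0.045,0,0,0,3,255, 0.006,-0.045,0,0,0,3,255, 0.006,-0.045,0,0,0,3,255, 0.006,-0.045,0,0,0,3,255]'
python3 -m inch '[0.006,-0.045,0,0,0,3,255, 0.006,-0.045,0,0,0,3.5,255, 0.006,-0.045,0,0,0,0,255, 0,-0.045,0,0,0,0,255, 0,-0.004,0,0,0,0,255, 0,0,0,0,0,0,255]'
```

```text
time: 10.2
tool_pos: [584.1, -128.6, 122.5]
tcp_rot: [180.0, -0.0, 173.6]
ft_force: [0.8, 0.5, -1.0]
finger_gap: 21.4
time: 10.8
tool_pos: [601.7, -312.3, 122.0]
tcp_rot: [180.0, -0.1, 179.9]
ft_force: [0.4, -0.3, -0.4]
finger_gap: 21.1
```

Run:
```python
from h import *
p,d=r.snapshot("top");cv2.imwrite("pics/t2.png",cv2.resize(p[:,:,::-1],(800,600)))
```

```text
(no output)
```

View pics/t2.png

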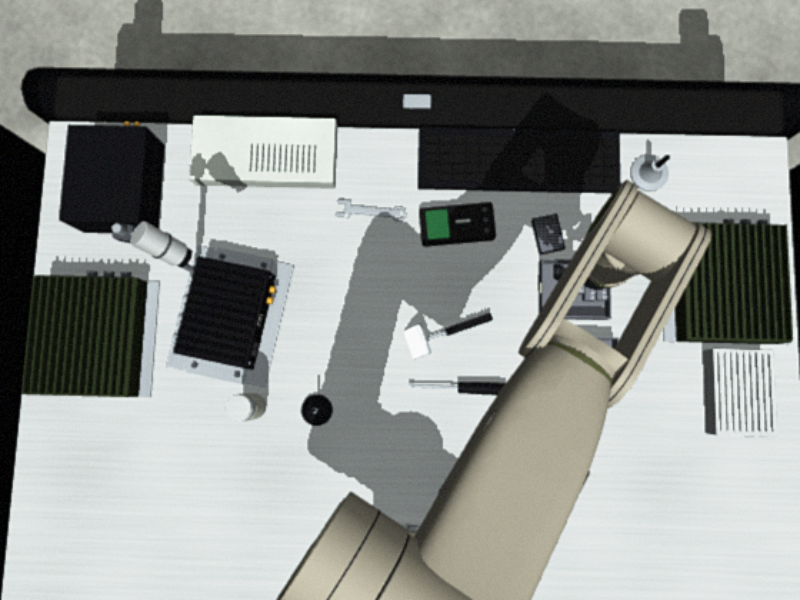

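The top view shows that both loose parts are gone from the rear of the recorder. The plug is held over the plugs tray at about (590,290), and the bystanders have not moved. Next I set the plug down and go to the mirror.

```bash
python3 -m inch '[0,0,-0.04,0,0,0,255, 0,0,-0.04,0,0,0,255, 0,0,-0.02,0,0,0,255, 0,0,-0.014,0,0,0,255, 0,0,0,0,0,0,255, 0,0,0,0,0,0,150, 0,0,0,0,0,0,150, 0,0,0,0,0,0,150, 0,0,0,0,0,0,150]'
python3 -m inch '[0,0,0.02,0,0,0,150, 0,0,0.04,0,0,0,150, 0,0,0.04,0,0,0,100, -0.01,0.022,0.01,0,0,-7.7,0, -0.01,0.022,0,0,0,-7.7,0, -0.01,0.022,0,0,0,-7.7,0, -0.01,0.022,0,0,0,-7.7,0, -0.01,0.022,0,0,0,-7.7,0, -0.01,0.022,0,0,0,-7.7,0, -0.01,0.022,0,0,0,-7.7,0]'
python3 -m inch '[-0.006,0.022,0,0,0,-7.7,0, 0,0.017,0,0,0,-7.7,0, 0,0,0,0,0,0,0, 0,0,0,0,0,0,0]'
python3 -W ignore - <<'E'
from h import *
p,d=r.snapshot("scene");cv2.imwrite("pics/s3.png",cv2.resize(p[:,:,::-1],(800,600)))
np.savez("scene3.npz",p=p,d=d)
print(r.sense()["joint_pos"])
E
```

```text
time: 11.75
tool_pos: [602.8, -311.0, 9.6]
tcp_rot: [-180.0, 0.1, -180.0]
ft_force: [0.1, -0.3, -0.2]
finger_gap: 35.0
time: 12.75
tool_pos: [532.0, -156.1, 119.2]
tcp_rot: [180.0, 0.0, 125.8]
ft_force: [-0.3, -0.6, 0.0]
finger_gap: 85.3
time: 13.15
tool_pos: [526.7, -118.0, 119.2]
tcp_rot: [180.0, 0.0, 111.0]
ft_force: [0.3, -0.3, -0.3]
finger_gap: 85.6
[-1.80992816e+01  2.87895419e+00  1.02128560e+02 -2.20918302e-02
  7.49487130e+01 -3.89991857e+01]
```

View pics/s3.png

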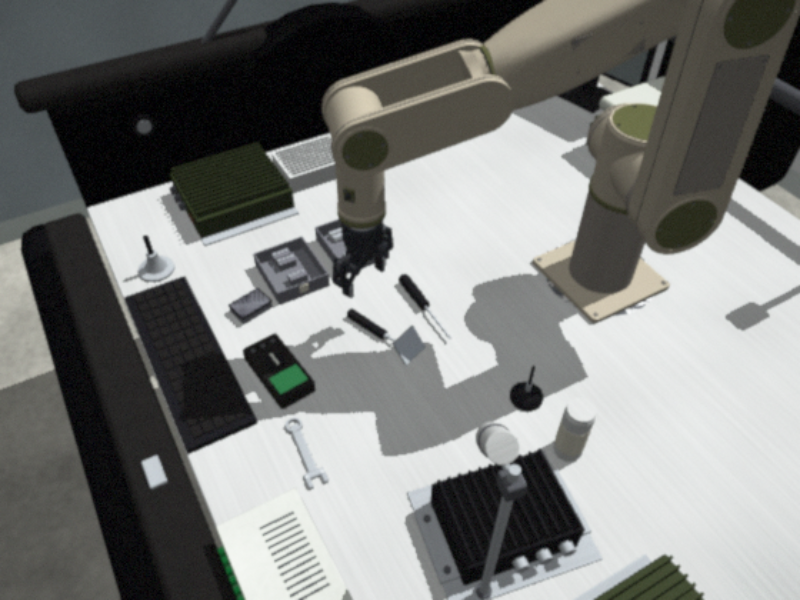

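The plug now lies in the plugs tray at about (295,270), and the mirror is untouched at (380,335). I'm descending onto the grip.

```bash
python3 -m inch '[0,0,-0.04,0,0,0,0, 0,0,-0.04,0,0,0,0, 0,0,-0.025,0,0,0,0, 0,0,-0.01,0,0,0,0, 0,0,-0.002,0,0,0,0, 0,0,0,0,0,0,0]'
python3 -m inch '[0,0,0,0,0,0,150, 0,0,0,0,0,0,255, 0,0,0,0,0,0,255, 0,0,0,0,0,0,255, 0,0,0,0,0,0,255, 0,0,0,0,0,0,255, 0,0,0,0,0,0,255, 0,0,0,0,0,0,255]' 70
```

```text
time: 13.8
tool_pos: [527.3, -118.5, 2.8]
tcp_rot: [179.9, 0.0, 110.7]
ft_force: [1.1, -0.3, -0.4]
finger_gap: 85.2
time: 14.6
tool_pos: [526.9, -118.0, 2.4]
tcp_rot: [180.0, 0.0, 110.7]
ft_force: [-1.9, -0.5, 5.8]
finger_gap: 14.2
```

```bash
python3 -m inch '[0,0,0.01,0,0,0,255, 0,0,0.03,0,0,0,255, 0,0,0.04,0,0,0,255, 0,0,0.04,0,0,0,255, 0,0,0.01,0,0,0,255, 0,0,0,0,0,0,255, 0,0,0,0,0,0,255]'
python3 -W ignore - <<'E'
from h import *
s=r.sense();T=s["tool_pos"];M=R.from_euler("xyz",s["tcp_rot"],degrees=True).as_matrix()
print(T,s["tcp_rot"],s["finger_gap"])
for n in("top","scene"):
    p,d=avg(n,6);np.savez(n+"4.npz",p=p,d=d)
    w=world(n,d).reshape(-1,3)[d.ravel()>0]
    q=(w-T)@M          # tool frame: x ~ mirror x, y=-mirror y, z down
    # predicted glass centre in tool: (115-1, 0, -6.6-21)
    k=(abs(q[:,0]-114)<40)&(abs(q[:,1])<40)&(abs(q[:,2]+27.6)<35)
    g=q[k];c=np.median(g,0)
    for _ in range(6):
        m=g.mean(0) if _==0 else g[ok].mean(0)
        U,S,V=np.linalg.svd((g if _==0 else g[ok])-m,full_matrices=False)
        ok=abs((g-m)@V[2])<4
    nrm=V[2]*np.sign(V[2][0]);G=g[ok]
    e2=np.cross(nrm,[0,1,0]);e2/=np.linalg.norm(e2);ab=np.c_[(G-m)@e2,G[:,1]]
    print(n,len(g),ok.sum(),"n(mirror)",nrm*[1,-1,-1],"elev",np.degrees(np.arctan2(-nrm[2],nrm[0])),"az",np.degrees(np.arctan2(-nrm[1],nrm[0])))
    rc=cv2.minAreaRect(ab.astype(np.float32));print(rc,"centre tool",m+e2*rc[0][0])
    cv2.imwrite(f"pics/{n}4.png",cv2.resize(p[:,:,::-1],(800,600)))
E
```

```text
time: 15.3
tool_pos: [525.6, -117.6, 130.5]
tcp_rot: [-179.9, -0.1, 110.7]
ft_force: [-0.5, 0.0, -1.2]
finger_gap: 13.9
[ 525.58423339 -117.58410865  130.51313735] [-1.79920136e+02 -6.03813101e-02  1.10710403e+02] 13.896946274742259
top 363 350 n(mirror) [0.7595603  0.00185159 0.65043425] elev 40.57443476809197 az 0.1396706848584922
((1.3589801788330078, -0.2454853057861328), (55.08723831176758, 62.80382537841797), 0.012041894719004631) centre tool [112.86781915   0.39686778 -27.6416553 ]
scene 414 409 n(mirror) [ 0.76277855 -0.00662701  0.64662583] elev 40.288750982393324 az -0.49777242364885144
((1.0051288604736328, -0.07381057739257812), (54.90678787231445, 64.70294952392578), 0.00037669079029001296) centre tool [115.66080796   2.07276696 -27.46555928]
```

View pics/scene4.png

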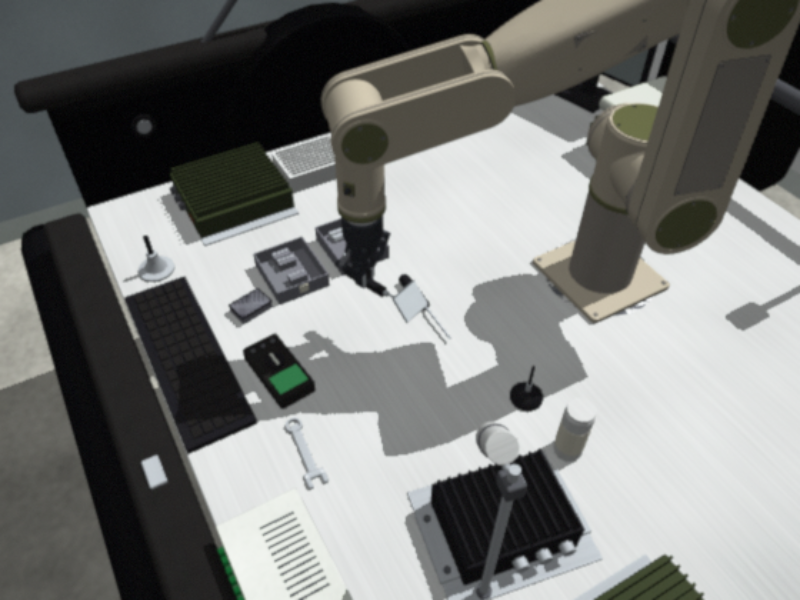

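The mirror is held 112 mm or more clear of the deck. Its glass normal (40.4° elevation) and centre match the nominal values. Before presenting it, I'll do one refinement of the recorder pose.

```bash
python3 -W ignore - <<'E'
from h import *
a=np.radians(-10.7);C=[533.3,375.6]
for n in("top","scene"):
    t=[np.load(n+k+".npz")["d"] for k in("1","4")];d=np.mean(t,0);d[(t[0]==0)|(t[1]==0)]=0
    q=world(n,d).reshape(-1,3)[d.ravel()>0]
    e=q[:,:2]-C;x=e[:,0]*np.cos(a)+e[:,1]*np.sin(a);y=-e[:,0]*np.sin(a)+e[:,1]*np.cos(a);z=q[:,2]
    k=(abs(x)<85)&(abs(y+75)<12)&(z>25)&(z<68)
    if k.sum()>30:
        for _ in range(4):
            p=np.polyfit(x[k],y[k],1);k=k&(abs(y-np.polyval(p,x))<3)
        print(n,"rear",k.sum(),p[1],np.degrees(np.arctan(p[0])))
    deck=np.median(z[(abs(x)<100)&(abs(y+150)<25)]);print("deck",deck, "trayz",np.median(z[(abs(x)<90)&(abs(y+90)<8)]))
    # tray edges: first/last positions with tray height (histogram of mean z)
    for nm,u,v,rg in(("y-",y,x,(-125,-85)),("y+",y,x,(85,125)),("x-",x,y,(-150,-110)),("x+",x,y,(110,150))):
        b=np.arange(rg[0],rg[1]+1,4);i=np.digitize(u,b)
        o=[]
        for j in range(1,len(b)):
            mm=(i==j)&(abs(v)<80)&(z<20);o.append(round(float(np.median(z[mm])-deck),1) if mm.sum()>5 else None)
        print(n,nm,list(zip((b[:-1]+2).tolist(),o)))
    # tube points
    k=(z>285)&(z<420)&(abs(x-70)<110)&(abs(y-40)<120)
    print("tube z min",np.percentile(z[k],[1,5,50]), "mean low own",x[k&(z<335)].mean(),y[k&(z<335)].mean(),k.sum())
E
```

```text
top rear 241 -75.2343296304062 0.1159521088999556
deck -0.3713343886022358 trayz 3.663774420238042
top y- [(-123, 0.2), (-119, -0.2), (-115, -0.2), (-111, -0.3), (-107, -0.0), (-103, 3.8), (-99, 4.1), (-95, 3.8), (-91, 4.0), (-87, 4.0)]
top y+ [(87, None), (91, None), (95, None), (99, 4.3), (103, 3.2), (107, -0.9), (111, -0.5), (115, -0.3), (119, -0.5), (123, -0.6)]
top x- [(-148, -0.4), (-144, -0.3), (-140, -0.3), (-136, -0.3), (-132, 0.2), (-128, 9.3), (-124, 9.3), (-120, 9.1), (-116, 9.5), (-112, 9.4)]
top x+ [(112, 9.7), (116, 9.4), (120, 9.7), (124, 9.7), (128, 9.3), (132, 9.5), (136, 0.2), (140, 0.0), (144, -0.1), (148, -0.1)]
tube z min [321.02667255 326.78976207 360.87723074] mean low own 57.65319355483807 0.7478208086689823 954
deck -0.5377915252743151 trayz 4.425013292881204
scene y- [(-123, 0.1), (-119, 0.1), (-115, 0.3), (-111, 0.4), (-107, 0.3), (-103, None), (-99, None), (-95, None), (-91, None), (-87, None)]
scene y+ [(87, 4.4), (91, 4.1), (95, 4.3), (99, 4.3), (103, 4.3), (107, 1.7), (111, -0.1), (115, 0.0), (119, 0.1), (123, 0.1)]
scene x- [(-148, 0.1), (-144, 0.1), (-140, 0.2), (-136, 0.5), (-132, 10.0), (-128, 9.8), (-124, 5.1), (-120, 4.1), (-116, 4.2), (-112, 4.0)]
scene x+ [(112, 10.0), (116, 9.9), (120, 9.8), (124, 9.8), (128, 9.7), (132, 0.9), (136, -0.1), (140, 0.2), (144, 0.1), (148, -0.1)]
tube z min [289.89813228 312.30361448 366.58980833] mean low own 75.99497162726382 79.39977647691197 1165
```

```bash
cat >> h.py <<'E'
C=np.array([533.3,375.6,0]);RR=R.from_euler("z",-10.6,degrees=True).as_matrix()
spot=C+RR@[0,-216,52];aim=C+RR@[17,-52.7,127]
def target(G=np.array([114,.5,-27.6]),el=40.2,az=0.):
    n=aim-spot;n/=np.linalg.norm(n)
    e=np.degrees(np.arcsin(n[2]));a=np.degrees(np.arctan2(n[1],n[0]))
    Q=R.from_euler("ZY",[a-az,el-e],degrees=True)*R.from_euler("x",180,degrees=True)
    return spot-Q.apply(G),Q
def todo():
    s=r.sense();t,Q=target();c=R.from_euler("xyz",s["tcp_rot"],degrees=True)
    print("now",s["tool_pos"].round(1),s["tcp_rot"].round(2),"target",t.round(1),Q.as_euler("xyz",degrees=True).round(2))
    print("shift",(t-s["tool_pos"]).round(1),"rotvec",np.degrees((Q*c.inv()).as_rotvec()).round(2))
E
python3 -c "
from h import *
print(spot,aim);todo()"
```

```text
[493.56650827 163.28596458  52.        ] [540.31566476 320.67213414 127.        ]
now [ 526.4 -117.9  131.7] [-179.99   -0.    110.71] target [459.7  51.1  56.2] [180.    15.65  73.46]
shift [-66.7 168.9 -75.6] rotvec [-15.92  -0.58 -37.01]
```

```bash
python3 -m inch '[-0.011,0.028,0,-2.65,-0.1,-6.17,255, -0.011,0.028,0,-2.65,-0.1,-6.17,255, -0.011,0.028,0,-2.65,-0.1,-6.17,255, -0.011,0.028,0,-2.65,-0.1,-6.17,255, -0.011,0.028,0,-2.65,-0.1,-6.17,255, -0.012,0.029,0,-2.65,-0.1,-6.17,255, 0,0,-0.025,0,0,0,255, 0,0,-0.025,0,0,0,255, 0,0,-0.015,0,0,0,255, 0,0,0,0,0,0,255]'
python3 -m inch '[0,0,0,0,0,0,255, 0,0,0,0,0,0,255, 0,0,0,0,0,0,255]'
python3 -c "
from h import *
todo()"
```

```text
time: 16.9
tool_pos: [457.5, 50.8, 64.6]
tcp_rot: [-179.8, 15.7, 73.5]
ft_force: [0.1, 0.0, -1.2]
finger_gap: 14.0
time: 17.2
tool_pos: [460.5, 51.1, 68.1]
tcp_rot: [179.9, 15.6, 73.4]
ft_force: [-0.8, 0.5, -1.9]
finger_gap: 14.0
now [460.5  51.1  68.1] [179.85  15.57  73.38] target [459.7  51.1  56.2] [180.    15.65  73.46]
shift [ -0.8  -0.  -11.9] rotvec [-0.03  0.16  0.03]
```

Final lowering by 11 mm, then a direct check of the glass pose.

```bash
python3 -m inch '[-0.0005,0,-0.006,0,0,0,255, 0,0,-0.005,0,0,0,255, 0,0,0,0,0,0,255, 0,0,0,0,0,0,255, 0,0,0,0,0,0,255]'
python3 -W ignore - <<'E'
from h import *
todo()
n0=aim-spot;n0/=np.linalg.norm(n0)
for n in("top","scene"):
    p,d=avg(n,6);w=world(n,d).reshape(-1,3)[d.ravel()>0]
    L=np.c_[np.cross([0,0,1],n0)/np.linalg.norm(np.cross([0,0,1],n0)),np.zeros(3),n0];L[:,1]=np.cross(L[:,2],L[:,0])
    q=(w-spot)@L;g=q[(abs(q[:,0])<38)&(abs(q[:,1])<36)&(abs(q[:,2])<12)]
    ok=np.ones(len(g),bool)
    for _ in range(6):
        m=g[ok].mean(0);V=np.linalg.svd(g[ok]-m)[2];ok=abs((g-m)@V[2])<4
    v=V[2]*np.sign(V[2][2]);rc=cv2.minAreaRect(g[ok][:,:2].astype(np.float32))
    print(n,ok.sum(),"tilt err deg (horiz,vert)",np.degrees(v[:2]).round(2),"centre err",np.round([*rc[0],m[2]],1),"size",rc[1:])
    if n=="top":cv2.imwrite("pics/top5.png",cv2.resize(p[120:300,100:460,::-1],(800,400)))
    else:cv2.imwrite("pics/s5.png",cv2.resize(p[:,:,::-1],(800,600)))
E
```

```text
time: 17.7
tool_pos: [458.9, 51.2, 55.8]
tcp_rot: [180.0, 15.6, 73.5]
ft_force: [-0.6, -0.2, -1.4]
finger_gap: 14.5
now [458.9  51.2  55.8] [179.98  15.64  73.46] target [459.7  51.1  56.2] [180.    15.65  73.46]
shift [ 0.8 -0.1  0.4] rotvec [-0.01  0.02 -0.  ]
top 0 tilt err deg (horiz,vert) [0. 0.] centre err [ 0.  0. nan] size ((0.0, 0.0), 0.0)
scene 449 tilt err deg (horiz,vert) [-0.17  0.23] centre err [ 2.2 -1.8  0.6] size ((63.286319732666016, 56.41414260864258), 0.7098619341850281)
```

View pics/top5.png

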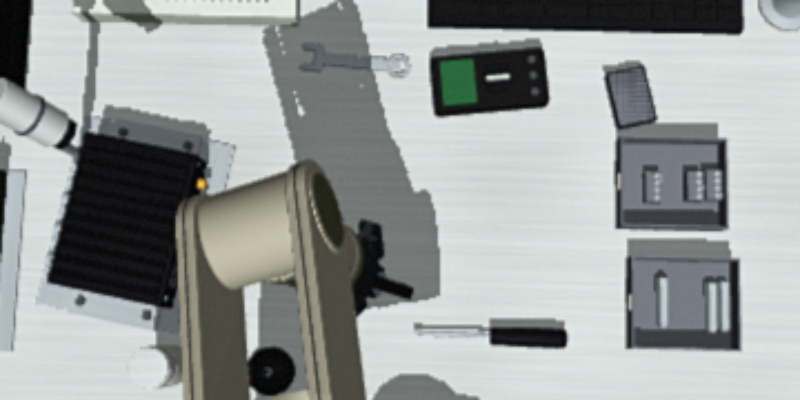

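View pics/s5.png

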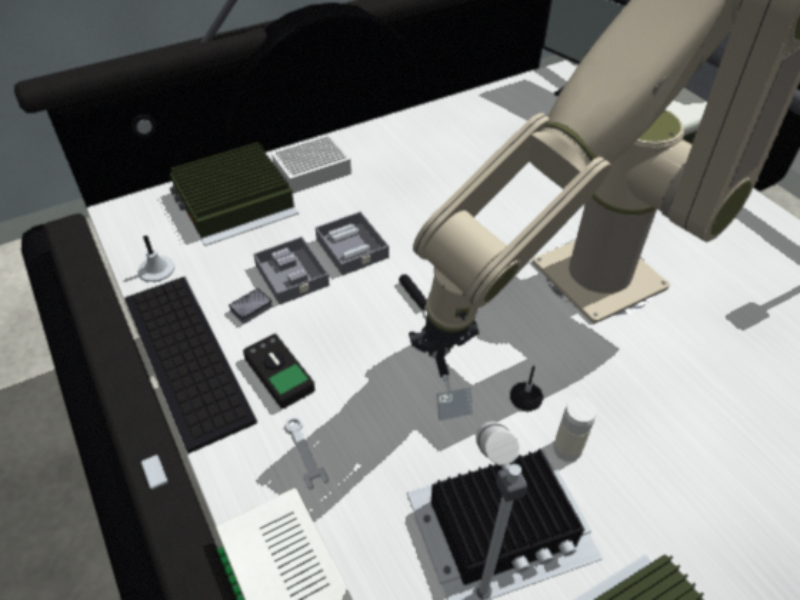

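The top crop shows the third plug at (652,187) in the plugs tray and the third standoff at (660,300) in the standoffs tray. The bystanders are in place. In the scene view, the glass at (455,405) and its line to the lens at (495,440) are clear of the arm. The measured glass normal is within about 0.3° of target and the centre within about 3 mm, which is at the level of the calibration error. I'm handing in.

```bash
python3 -m inch '[0,0,0,0,0,0,255, 0,0,0,0,0,0,255, 0,0,0,0,0,0,255]'; python3 -c "
from bench import r
print(r.hand_in())"
```

```text
time: 18.6
tool_pos: [458.9, 51.2, 55.8]
tcp_rot: [180.0, 15.6, 73.5]
ft_force: [0.2, 0.2, -1.7]
finger_gap: 14.2
the job is handed in; nothing more can be done
None
```

The job is handed in at about 18.6 s. The standoff is in the standoffs tray, the plug is in the plugs tray, and the mirror is held still in the gripper at the viewing spot, facing the aim point.

- **Parts:** the last pictures show both parts inside their trays. The other things look unmoved by eye; I did not re-measure them.
- **Mirror:** the scene camera's depth put the glass normal within about 0.3° of the aim. It put the glass centre within about 3 mm of the viewing spot, close to that camera's own error. The robot's measured tool pose agreed with the target to about 1 mm and 0.02°. The lower edge of the mirror works out at roughly 20 mm above the deck.
- **Sight line:** in the scene picture the arm is clear of the line from the lens to the glass.
- **Failed or disagreed:** the top camera could not check the final glass pose because the wrist hid the mirror. The two cameras disagreed by about 4 mm on the recorder's x position, so I used the mean. On the way to the plug I overshot by 44 mm in y while above it, and corrected that before descending.

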